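# Find the rattling power adapter

### The job

Three returned power adapters lie in the covered tray, and one of them has a part broken loose inside. Swing the tray's clear cover up and lower it gently back onto its stop, then lift the adapters one at a time and shake each back and forth end to end a few times until you find the one that rattles; lay any that does not rattle back flat in the tray, without dropping it. Finish while still holding the rattling one out to the technician opposite: level and still over the far half of the black mat, about a hand's breadth above it; leave everything else on the bench alone.

Things in the scene. Friction and masses are not known exactly. Their poses are not given: they have to be found in the camera images.
- tray: grey plastic tray, fixed to the bench, 134 (x) by 352 (y) by 46 mm high, walls and floor 4 mm. Origin: centre of its underside; x points away from the robot to the hinge side, y along its long side. Two low ribs (3 mm thick, 8 mm above the floor) at y = -57.5 and +57.5 mm part it into three bays, one adapter near the middle of each, its length along the tray's x
- cover (a joint): angle of the tray's clear plastic cover (aluminium edges, about 0.26 kg): 0 shut, 1.57 upright, 1.83 leaning back on its stop. Free-swinging hinge with hardly any friction: it falls shut if let go before upright, and past upright it falls back on its stop, so guide it all the way; once there it stays by its own weight
- cover_hinge (a point): middle of the cover's hinge line, which runs along the tray's y on top of its far wall, 46 mm above the bench
- cover_handle (a point): middle of the round steel handle bar of the cover, 10 mm thick and 90 mm long between its posts, along the tray's y. Shut, it stands 131 mm in front of the hinge line and 42 mm above it, its centre 37 mm above the cover's top. It turns with the cover
- adapter_a: black sealed power adapter, 110 (x, its length) by 50 (y) by 32 mm, 0.28 to 0.38 kg in all, flat on the tray's floor, its top 10 mm below the rim. Origin: centre of its underside, z up. All three look alike. One of them, a different one each time, holds a loose round part of 120 g that rolls up to 70 mm along x and knocks at the ends when shaken or tipped over 15 degrees: jolts, and up to 0.08 N m of shift
- adapter_b: black sealed power adapter, 110 (x, its length) by 50 (y) by 32 mm, 0.28 to 0.38 kg in all, flat on the tray's floor, its top 10 mm below the rim. Origin: centre of its underside, z up. All three look alike. One of them, a different one each time, holds a loose round part of 120 g that rolls up to 70 mm along x and knocks at the ends when shaken or tipped over 15 degrees: jolts, and up to 0.08 N m of shift
- adapter_c: black sealed power adapter, 110 (x, its length) by 50 (y) by 32 mm, 0.28 to 0.38 kg in all, flat on the tray's floor, its top 10 mm below the rim. Origin: centre of its underside, z up. All three look alike. One of them, a different one each time, holds a loose round part of 120 g that rolls up to 70 mm along x and knocks at the ends when shaken or tipped over 15 degrees: jolts, and up to 0.08 N m of shift
- mat: black rubber work mat on the bench, 300 (x) by 270 (y) by 3 mm; origin: centre of its underside, x pointing away from the robot: its far half is x above 0. The machine under repair (28 mm high), a screwdriver and a small dish lie on it
- open_console: the machine under repair, an opened pale plastic case with a green board, 125 (x) by 200 (y) by 26 mm, on the near half of the mat; origin: centre of its underside. Leave alone
- screwdriver: screwdriver, 160 mm long, lying on the mat; origin about its middle. Leave alone
- screw_dish: round steel dish, 64 mm wide and 18 mm high, on the mat; origin: centre of its underside. Leave alone

How it is judged:
On the way, in this order (a step that is already met when the one before it is completed fails the run):
1. the cover is raised and rests on its stop (value of joint cover above 1.76 rad and velocity of joint cover between -0.1 and 0.1 rad/s), for 0.2 s.
2. the adapter with the loose part is held clear of the tray and shaken: the part runs to one end ((((distance between choke_c0 and adapter_a below 0.05 m and height (world z) of adapter_a above 0.045 m and contact force between the fingers and adapter_a above 1 N) and x of choke_c0 in the frame of adapter_a above 0.015 m) or ((distance between choke_c0 and adapter_b below 0.05 m and height (world z) of adapter_b above 0.045 m and contact force between the fingers and adapter_b above 1 N) and x of choke_c0 in the frame of adapter_b above 0.015 m) or ((distance between choke_c0 and adapter_c below 0.05 m and height (world z) of adapter_c above 0.045 m and contact force between the fingers and adapter_c above 1 N) and x of choke_c0 in the frame of adapter_c above 0.015 m))), for 0.02 s.
3. and, still held clear, back to the other end ((((distance between choke_c0 and adapter_a below 0.05 m and height (world z) of adapter_a above 0.045 m and contact force between the fingers and adapter_a above 1 N) and x of choke_c0 in the frame of adapter_a below -0.015 m) or ((distance between choke_c0 and adapter_b below 0.05 m and height (world z) of adapter_b above 0.045 m and contact force between the fingers and adapter_b above 1 N) and x of choke_c0 in the frame of adapter_b below -0.015 m) or ((distance between choke_c0 and adapter_c below 0.05 m and height (world z) of adapter_c above 0.045 m and contact force between the fingers and adapter_c above 1 N) and x of choke_c0 in the frame of adapter_c below -0.015 m))), for 0.02 s.
At the end, for the whole second after the job is handed in: The adapter with the loose part is gripped, still, level within 15 degrees, its underside 60 to 350 mm up, its centre over the far half of the mat (10 mm tolerance). The other two lie flat at rest in the tray, untouched; the cover leans on its stop (above 1.76) (value of joint cover above 1.76 rad and ((distance between choke_c0 and adapter_a below 0.05 m and height (world z) of adapter_a between 0.06 and 0.35 m and x of adapter_a in the frame of mat between -0.01 and 0.155 m and y of adapter_a in the frame of mat between -0.14 and 0.14 m and angle between adapter_a's own z axis and vertical below 0.26 rad and linear speed of adapter_a below 0.05 m/s and angular speed of adapter_a below 0.3 rad/s and contact force between the fingers and adapter_a above 2 N) or (distance between choke_c0 and adapter_b below 0.05 m and height (world z) of adapter_b between 0.06 and 0.35 m and x of adapter_b in the frame of mat between -0.01 and 0.155 m and y of adapter_b in the frame of mat between -0.14 and 0.14 m and angle between adapter_b's own z axis and vertical below 0.26 rad and linear speed of adapter_b below 0.05 m/s and angular speed of adapter_b below 0.3 rad/s and contact force between the fingers and adapter_b above 2 N) or (distance between choke_c0 and adapter_c below 0.05 m and height (world z) of adapter_c between 0.06 and 0.35 m and x of adapter_c in the frame of mat between -0.01 and 0.155 m and y of adapter_c in the frame of mat between -0.14 and 0.14 m and angle between adapter_c's own z axis and vertical below 0.26 rad and linear speed of adapter_c below 0.05 m/s and angular speed of adapter_c below 0.3 rad/s and contact force between the fingers and adapter_c above 2 N)) and (distance between choke_c0 and adapter_a below 0.05 m or (x of adapter_a in the frame of tray between -0.064 and 0.064 m and y of adapter_a in the frame of tray between -0.172 and 0.172 m and z of adapter_a in the frame of tray between -0.002 and 0.014 m and angle between adapter_a's own z axis and vertical below 0.15 rad and linear speed of adapter_a below 0.03 m/s and contact force between the fingers and adapter_a below 0.1 N)) and (distance between choke_c0 and adapter_b below 0.05 m or (x of adapter_b in the frame of tray between -0.064 and 0.064 m and y of adapter_b in the frame of tray between -0.172 and 0.172 m and z of adapter_b in the frame of tray between -0.002 and 0.014 m and angle between adapter_b's own z axis and vertical below 0.15 rad and linear speed of adapter_b below 0.03 m/s and contact force between the fingers and adapter_b below 0.1 N)) and (distance between choke_c0 and adapter_c below 0.05 m or (x of adapter_c in the frame of tray between -0.064 and 0.064 m and y of adapter_c in the frame of tray between -0.172 and 0.172 m and z of adapter_c in the frame of tray between -0.002 and 0.014 m and angle between adapter_c's own z axis and vertical below 0.15 rad and linear speed of adapter_c below 0.03 m/s and contact force between the fingers and adapter_c below 0.1 N))); the arm keeps its last pose, push and grip.
It fails at once if the cover is slammed on its stop (faster than 1.5 rad/s over the last 0.15 rad) (value of joint cover above 1.68 rad and velocity of joint cover above 1.5 rad/s).
It fails at once if an adapter is dropped or thrown (faster than 1.1 m/s) (linear speed of any of adapter_a, adapter_b, adapter_c above 1.1 m/s).
It fails at once if something else on the bench is moved by more than 25 mm (distance of any of open_console, screwdriver, screw_dish, wire_spool, cleaner_bottle, brush, multimeter from where it was at the start of the episode above 0.025 m).
It also fails if it takes over 72 s, if anything falls off the work surface, if the arm or the gripper's body presses on something with over 40 N, if the wrist force passes 120 N, or if a joint passes its speed limit or range.

### The arm

A 7-joint arm with a two-finger parallel gripper is mounted at the origin on the work surface. World frame = base frame: x ahead of the robot, y to its left, z up, the work surface at z = 0. Lengths are in m, angles in rad, forces in N, time in s.
With the tool pointing down it reaches from about 0.425 to 0.875 m from the base axis. Payload 4.7 kg.
Tool frame: the origin (TCP) lies at the very end of the fingers, on their centre line; the grasp point (between the pads) lies behind it (ctrl.tcp_to_grasp is the y of the grasp point in the tool frame, in m); y points along the fingers, x is the direction in which the jaws open and shut, and the axes are right-handed (so a half turn about y gives the same grasp; the last joint's range is limited). The gripper opens to 87 mm and grips with 3 to 60 N. Pads are 19 mm wide; open, the fingers measure 117 mm over their backs; the gripper's body (75 mm by 190 mm) begins 51 mm behind the grasp point.
Start: joints at [1.318, 0.321, -0.07, 1.45, 0.023, 1.371, -0.057], TCP at [0.171, -0.627, 0.223] pointing down, gripper open.
Joint ranges: [-2.86, 2.86], [-0.3, 2.09], [-1.38, 1.24], [0.06, 2.45], [-1.56, 4.7], [0.09, 2.05], [-2.69, 2.69]. Speed limits (rad/s): [2.57, 2.57, 3.14, 3.14, 3.14, 3.14, 3.14].

### API

Orientations are given as a rotation vector (axis times angle).
In Python, from bench import ctrl, get_image, workorder gives the robot as it stands.
- The arm moves only by the tool drive_tool, never from a script. Its argument "increments" is text: rows parted by semicolons, each of 5 numbers parted by spaces: the shift along the tool's x, y, z in mm, then the turn about the tool's y in degrees, then the closure in counts, from 0 (fully open) to 255 (shut). In form: tx ty tz yaw fingers; .... A call has 1 to 20 rows; each row shifts and turns the commanded pose from where the row before left it, along the tool's axes as they then stand; what a row does not reach is not made up. A row lasts 1/8 s, in which the tool goes at most 62.5 mm and 10.7 degrees, less where a joint would pass 70% of its speed; a pose out of reach is approached as far as the arm can. A call is refused whole if a number of a shift passes 62.5 or a number of a turn 10.7, either way. A call with a gripper value outside its range is refused whole. The fingers move at their own pace and stop on an object; "squeeze" is the grip in N (left out, the last holds). Time passes only in rows, so rows that do not move let the fingers close. It gives the time, the measured TCP pose, the force and the opening at its end, in the units of the state.
- ctrl.get_state(): the state, without advancing time (a new reading comes with each control period).
- get_image(name): name is "scene" or "top"; returns a dict with "img" (400x640x3 uint8, red, green, blue), "mtx" (3x3 intrinsics, pixels), "k1" (the pictures are not rectified: a ray, as slopes to the right and down, at radius r is drawn at 1 + k1 r^2 times it, then the intrinsics apply), "camera_from_world" (4x4, takes a point from world to camera coordinates). Camera axes: x right, y up, looking along -z (the intrinsics and any distortion apply to the point x, -y, -z); pixel columns grow to the right and rows downward; lengths in m; the calibration is good to about 2 mm. A picture is of the moment at which its call begins. There is no depth.
- workorder.close_job(): hands the job in, once; it reports no verdict.
The state is a dict: "time": time; "joint_positions": joint angles; "qd": joint speeds; "joint_torque": joint torques, N m; "position": TCP position; "tool_rot": TCP orientation; "ft_force": force on the tool from outside, world axes, zero at the start; "torque": the same for the moment, N m; "grip_width": opening from 0.0 (shut) to 1.0 (fully open).
Only numpy, scipy, OpenCV 4.12 (cv2) and the standard library are available. Lean on these libraries where they do the work, as an engineer would, in place of code of your own. Each camera call takes 0.05 s, during which the arm holds its last target.

## Working session

There is one attempt and no reset: what is moved stays moved. The work goes in short steps, Python scripts to look and compute and a tool call to move; the robot and the scene stay as the last step left them, time stands still between calls to the robot, and variables do not carry over. Pictures are saved under pics/ and viewed, and the job is handed in when it is done.

Besides the shell and the picture viewer there is one more tool, called after "Request:" as a command line: name --argument value ..., lists and objects as JSON in quotes. drive_tool: Moves the arm, as the interface text tells. Its arguments: {"type":"object","properties":{"increments":{"type":"string"},"squeeze":{"type":"number"}},"required":["increments"]}

```bash
ls; mkdir -p pics
python3 - <<'E'
from bench import ctrl,get_image
import cv2
print(ctrl.get_state(), ctrl.tcp_to_grasp)
for n in("scene","top"):
    d=get_image(n); cv2.imwrite(f"pics/{n}0.png",d["img"][:,:,::-1]); print(n,d["mtx"],d["k1"],d["camera_from_world"])
E
```

```text
pics
{'time': 0.0, 'joint_positions': array([ 1.3180668 ,  0.32182818, -0.07010382,  1.4517071 ,  0.02259127,
        1.3708146 , -0.05687319]), 'qd': array([-0.00116767, -0.00058687,  0.00043878,  0.00051547, -0.00044793,
       -0.00131652,  0.0002224 ]), 'joint_torque': array([ 3.32552527e-04, -4.91289711e+01, -4.03802879e-01, -3.12531173e+01,
       -6.38128188e-02,  4.37797525e-02,  1.57414393e-04]), 'position': array([ 0.17120166, -0.62645042,  0.22144221]), 'tool_rot': array([-1.32255481,  1.01154047, -1.00884847]), 'ft_force': array([ 0.36347092, -0.64277493, -0.35979565]), 'torque': array([ 0.0032371 , -0.00658085,  0.02095049]), 'grip_width': 0.9999761736074697} -0.0187
scene [[441.74942082   0.         321.78961   ]
 [  0.         441.74942082 192.70917128]
 [  0.           0.           1.        ]] -0.01756949948050384 [[ 0.18617738  0.98241301  0.0142358  -0.07800611]
 [-0.66670565  0.11567828  0.73628942  0.31270888]
 [ 0.72169353 -0.14657152  0.67651699 -1.3383009 ]
 [ 0.          0.          0.          1.        ]]
top [[515.6051701    0.         319.35764492]
 [  0.         515.6051701  202.75081435]
 [  0.           0.           1.        ]] -0.09881509965549969 [[ 0.02329288 -0.99962486 -0.01440744 -0.01966333]
 [ 0.98653876  0.02064993  0.16221852 -0.56725663]
 [-0.16186015 -0.01799203  0.98664967 -1.09615921]
 [ 0.          0.          0.          1.        ]]
```

View pics/scene0.png

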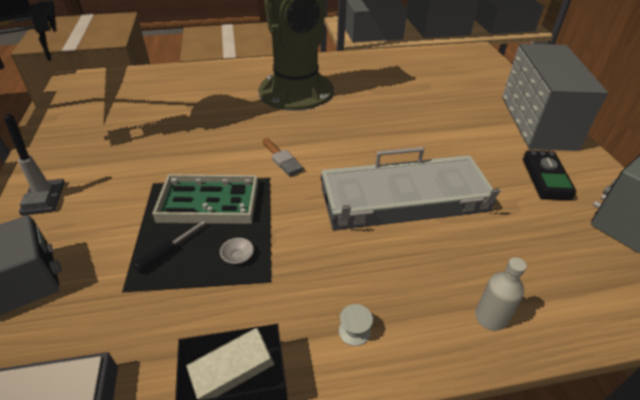

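View pics/top0.png

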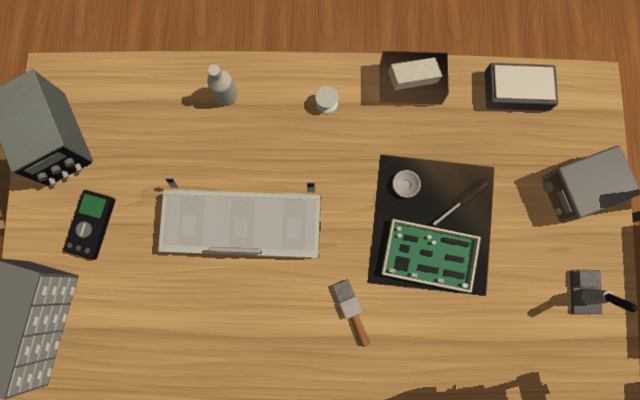

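The pictures show the tray at about (160-320,190-258) in the top view, with its handle near (232,250), and the mat at (370-494,157-294). The arm is out of view. I'll zoom in to measure.

```bash
cat > h.py <<'E'
import numpy as np,cv2
from bench import ctrl,get_image
from scipy.spatial.transform import Rotation as R
def ray(d,u,v):
    m=d["mtx"];x=(u-m[0,2])/m[0,0];y=(v-m[1,2])/m[1,1]
    s=1.0
    rd=np.hypot(x,y)
    r=rd
    for _ in range(20): r=rd/(1+d["k1"]*r*r)
    x,y=(x*r/rd,y*r/rd)
    T=d["camera_from_world"];Rm=T[:3,:3]
    return -Rm.T@T[:3,3], Rm.T@np.array([x,-y,-1])
def onz(d,u,v,z):
    o,w=ray(d,u,v);return o+w*(z-o[2])/w[2]
def proj(d,p):
    T=d["camera_from_world"];c=T[:3,:3]@np.asarray(p,float)+T[:3,3]
    x=c[0]/-c[2];y=-c[1]/-c[2];r2=x*x+y*y;k=1+d["k1"]*r2;m=d["mtx"]
    return np.array([m[0,0]*x*k+m[0,2],m[1,1]*y*k+m[1,2]])
def crop(d,fn,x0,y0,x1,y1,s):
    im=cv2.resize(d["img"][y0:y1,x0:x1,::-1],None,fx=s,fy=s,interpolation=cv2.INTER_CUBIC);cv2.imwrite(fn,im)
def tool():
    s=ctrl.get_state();M=R.from_rotvec(s["tool_rot"]).as_matrix();return s,M
E
python3 - <<'E'
from h import *
d=get_image("top");crop(d,"pics/t1.png",150,170,350,270,4)
crop(d,"pics/t2.png",360,150,500,300,4)
d=get_image("scene");crop(d,"pics/s1.png",310,140,510,235,4)
s,M=tool();print(M.round(3))
E
```

```text
[[ 0.264 -0.     0.965]
 [-0.965  0.001  0.264]
 [-0.001 -1.    -0.   ]]
```

View pics/t1.png

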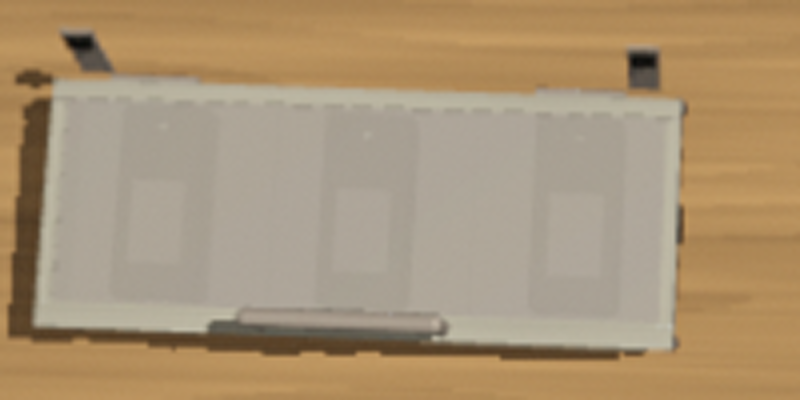

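View pics/s1.png

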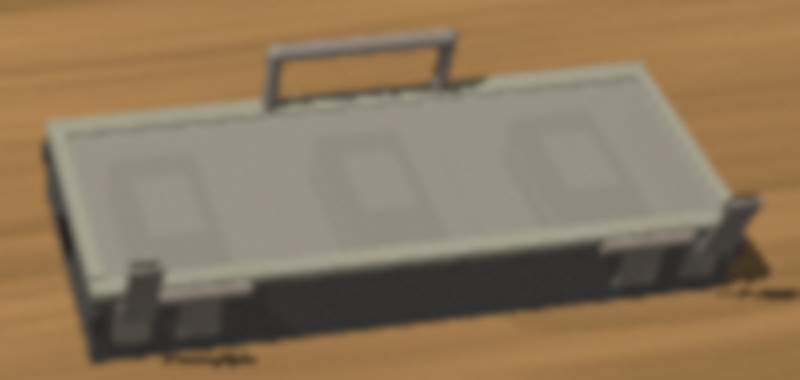

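View pics/t2.png

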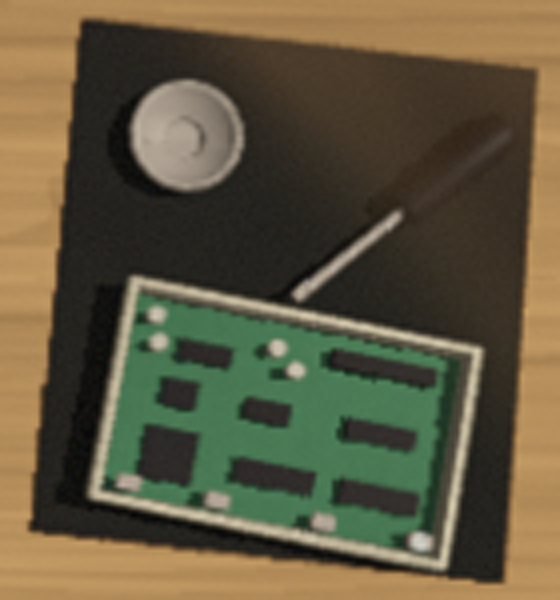

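Run:
```python
from h import *
t=get_image("top");s=get_image("scene")
def P(d,x,y,x0,y0,z,sc=4): return onz(d,(x+.5)/sc-.5+x0,(y+.5)/sc-.5+y0,z)
c=[P(t,*a,150,170,.050) for a in((55,80),(682,100),(674,348),(35,325))]
for p in c: print(p.round(4))
print([np.linalg.norm(c[i]-c[(i+1)%4]).round(4) for i in range(4)])
cs=[P(s,*a,310,140,.050) for a in((50,122),(640,65),(735,222),(92,293))]
print("scene");[print(p.round(4)) for p in cs]
h=[P(t,*a,150,170,.088) for a in((238,317),(445,326))];print("handle",h, np.linalg.norm(h[0]-h[1]))
h=[P(s,*a,310,140,.088) for a in((272,49),(452,34))];print("handle",h)
m=[P(t,*a,360,150,.003) for a in((83,20),(536,70),(503,580),(32,530))];print("mat",np.array(m).round(4),np.mean(m,0))
m=np.array(m);print(np.linalg.norm(m[0]-m[1]),np.linalg.norm(m[1]-m[2]))
a=[P(t,*q,150,170,.036) for q in((125,112),(218,112),(207,302),(112,300),(323,115),(417,118),(408,308),(316,305),(532,117),(625,120),(617,317),(528,312))]
a=np.array(a).reshape(3,4,3);print(a.mean(1).round(4))
for q in a: print(np.degrees(np.arctan2(*( (q[0]-q[3])[[1,0]]))),np.linalg.norm(q[0]-q[3]),np.linalg.norm(q[0]-q[1]))
```

```text
[0.5895 0.3442 0.05  ]
[ 0.5852 -0.0085  0.05  ]
[ 0.4483 -0.0073  0.05  ]
[0.4518 0.3457 0.05  ]
[np.float64(0.3526), np.float64(0.1369), np.float64(0.353), np.float64(0.1377)]
scene
[ 0.4481 -0.0055  0.05  ]
[0.4551 0.3428 0.05  ]
[0.59   0.3347 0.05  ]
[ 0.583  -0.0098  0.05  ]
handle [array([0.45672543, 0.22349764, 0.088     ]), array([0.45475696, 0.11303254, 0.088     ])] 0.11048263690539249
handle [array([0.45206218, 0.11727194, 0.088     ]), array([0.4555798 , 0.22027001, 0.088     ])]
mat [[ 0.6916 -0.1463  0.003 ]
 [ 0.6678 -0.4127  0.003 ]
 [ 0.3726 -0.3855  0.003 ]
 [ 0.3962 -0.119   0.003 ]] [ 0.532029   -0.26588287  0.003     ]
0.26751790209935916 0.2964397412062666
[[0.5215 0.2803 0.036 ]
 [0.5213 0.1667 0.036 ]
 [0.5211 0.0495 0.036 ]]
-0.22937582507562684 0.10656104722105168 0.05342150009865682
0.776031497402391 0.10696669233316573 0.05327282545095743
0.8055099084472077 0.10927042237966315 0.0521992399661766
```

Run:
```python
from h import *
t=get_image("top");s=get_image("scene")
b=onz(t,588,305,0);print(b, onz(t,632,302,0.15), onz(t,632,302,0.1))
for z in(0.05,.1,.15,.2): print(z,proj(s,[*b[:2],z]),onz(s,10,118,z),onz(t,632,302,z))
```

```text
[ 0.35083305 -0.62675473  0.        ] [ 0.36081013 -0.64456151  0.15      ] [ 0.35974275 -0.67470518  0.1       ]
0.05 [ 34.95400085 173.0056419 ] [ 0.10797378 -0.75149234  0.05      ] [ 0.35867538 -0.70484886  0.05      ]
0.1 [ 24.99930385 154.87248701] [ 0.19427142 -0.70392375  0.1       ] [ 0.35974275 -0.67470518  0.1       ]
0.15 [ 14.33135932 135.39483676] [ 0.28056905 -0.65635516  0.15      ] [ 0.36081013 -0.64456151  0.15      ]
0.2 [  2.87435711 114.42357035] [ 0.36686669 -0.60878657  0.2       ] [ 0.3618775  -0.61441783  0.2       ]
```

Request:
drive_tool --increments "0 -10 0 -10.6 0; 0 -10 0 -10.6 0; 0 -10 0 -10.6 0; 0 -10 0 -10.6 0; 0 -10 0 -10.6 0; 0 -10 0 -10.6 0; 0 -10 0 -10.5 0; 47 0 40 0 0; 47 0 40 0 0; 47 0 40 0 0; 47 0 40 0 0; 47 0 40 0 0; 47 0 40 0 0; 47 0 40 0 0; 0 0 0 0 0" --squeeze 12

```text
time: 2.28
position: [0.5081, -0.344, 0.2927]
tool_rot: [-1.568, -0.002, -0.002]
ft_force: [-0.4, 0.3, -0.8]
grip_width: 1.003
```

Run:
```python
from h import *
s,M=tool();print(s["time"],s["position"],M.round(4),s["joint_positions"].round(2))
```

```text
2.275 [ 0.50805847 -0.34402033  0.29271689] [[ 1.0e+00  2.6e-03 -6.0e-04]
 [ 5.0e-04  2.9e-03  1.0e+00]
 [ 2.6e-03 -1.0e+00  2.9e-03]] [ 0.96  0.25 -0.5   1.42  0.12  1.49  0.47]
```

Request:
drive_tool --increments "-4.5 13 43 0.6 0; -4.5 13 43 0 0; -4.5 13 43 0 0; -4.5 13 43 0 0; -4.5 13 43 0 0; -4.5 13 43 0 0; -4.5 13 43 0 0; -4.5 13 43 0 0; -4.5 13 43 0 0; -4.5 13 43 0 0; -4.5 13 43 0 0; -4.5 13 39 0 0; 0 0 0 0 100; 0 0 0 0 100"

```text
time: 4.03
position: [0.4601, 0.1612, 0.1366]
tool_rot: [-1.572, 0.017, -0.018]
ft_force: [0.5, -0.9, 0.0]
grip_width: 0.854
```

Run:
```python
from h import *
s,M=tool();print(s["time"],s["position"],M.round(4),s["grip_width"])
t=get_image("top");crop(t,"pics/t3.png",130,150,330,300,4)
d=get_image("scene");crop(d,"pics/s3.png",310,60,510,210,4)
g=s["position"]-M[:,1]*.0187
print(proj(t,s["position"]),proj(d,s["position"]),proj(d,g))
```

```text
4.025 [0.46006286 0.16119098 0.13658376] [[ 9.998e-01  1.000e-04  2.220e-02]
 [-2.220e-02 -9.000e-04  9.998e-01]
 [ 1.000e-04 -1.000e+00 -9.000e-04]] 0.8539464179541305
[234.25242963 246.23292819] [400.85692715 133.76973521] [402.06487813 126.39816152]
```

View pics/t3.png

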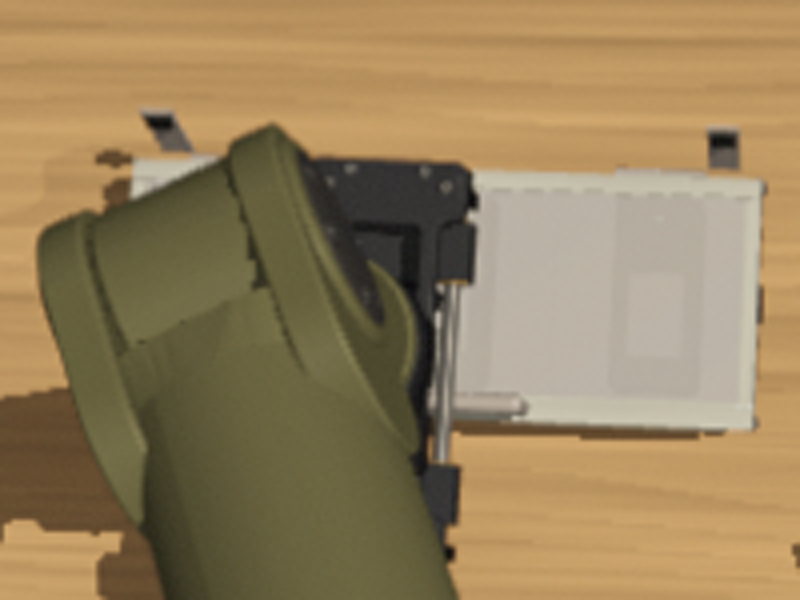

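View pics/s3.png

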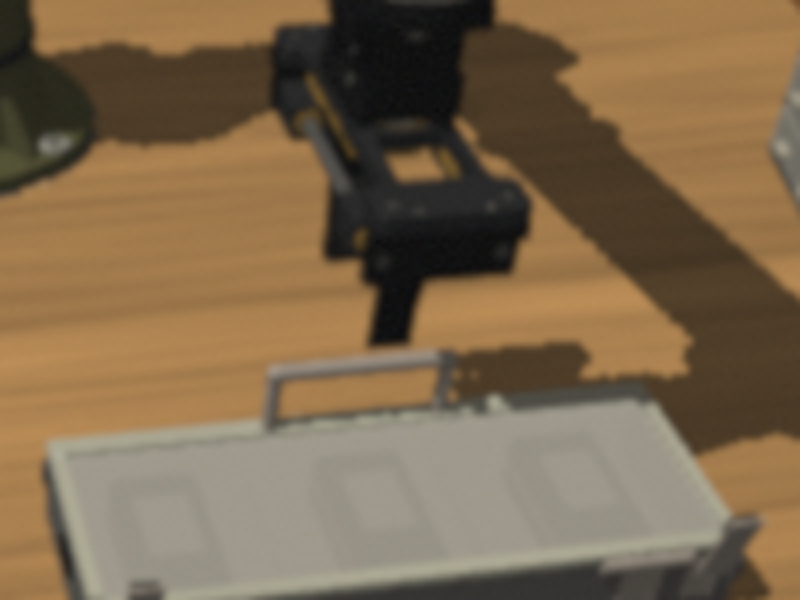

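Request:
drive_tool --increments "-1.4 17 1.5 -0.6 100; -1.4 17 1.5 0 100; -1.4 17 2 0 100; -1.3 17 2 0 100; 0 0 0 0 100; 0 0 0 0 255; 0 0 0 0 255; 0 0 0 0 255; 0 0 0 0 255; 0 0 0 0 255; 0 0 0 0 255"

```text
time: 5.5
position: [0.4555, 0.1694, 0.0687]
tool_rot: [-1.57, 0.007, -0.011]
ft_force: [4.7, 0.1, -3.5]
grip_width: 0.109
```

Run:
```python
from h import *
s,M=tool();print(s["time"],s["position"],M.round(4),s["grip_width"]*87)
d=get_image("scene");crop(d,"pics/s4.png",310,60,510,210,4)
```

```text
5.5 [0.45547835 0.16943705 0.06874498] [[ 9.999e-01  2.400e-03  1.100e-02]
 [-1.110e-02  5.000e-04  9.999e-01]
 [ 2.400e-03 -1.000e+00  5.000e-04]] 9.450924522835743
```

View pics/s4.png

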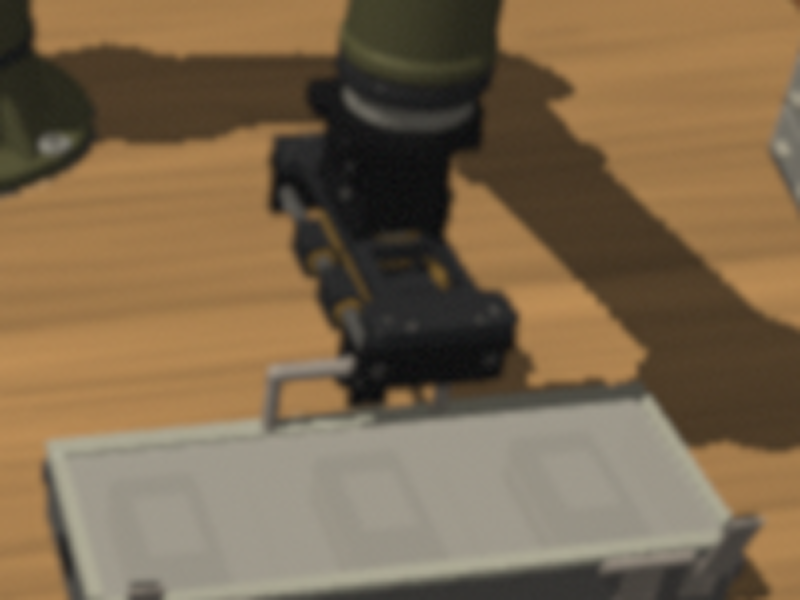

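```bash
python3 -c "
import numpy as np
a=np.radians([0,2,5,10,15,20,25,30,35,40,45,50,55,60,65,70,75,80,85,90,93,96,99,102,105,106])
p=np.array([-131*np.cos(a)+42*np.sin(a),42*np.cos(a)+131*np.sin(a)]).T
for x,d,q in zip(np.degrees(a)[1:],np.diff(p,axis=0),p[1:]): print(round(x),d.round(1),q.round(0)+[585.5,50])"
```

```text
2 [1.5 4.5] [456.5  97. ]
5 [2.6 6.7] [458.5 103. ]
10 [ 5.1 10.9] [463.5 114. ]
15 [ 6.1 10.4] [469.5 124. ]
20 [6.9 9.8] [476.5 134. ]
25 [7.8 9.2] [484.5 143. ]
30 [8.5 8.4] [493.5 152. ]
35 [9.2 7.7] [502.5 160. ]
40 [9.9 6.8] [512.5 166. ]
45 [10.4  6. ] [522.5 172. ]
50 [10.9  5. ] [533.5 177. ]
55 [11.3  4.1] [544.5 181. ]
60 [11.6  3.1] [556.5 184. ]
65 [11.8  2. ] [568.5 186. ]
70 [12.  1.] [580.5 187. ]
75 [12.  -0.1] [592.5 187. ]
80 [12.  -1.1] [604.5 186. ]
85 [11.8 -2.1] [615.5 184. ]
90 [11.6 -3.2] [627.5 181. ]
93 [ 6.8 -2.4] [634.5 179. ]
96 [ 6.7 -2.7] [640.5 176. ]
99 [ 6.5 -3.1] [647.5 173. ]
102 [ 6.3 -3.4] [653.5 169. ]
105 [ 6.2 -3.7] [659.5 166. ]
106 [ 2.  -1.3] [661.5 164. ]
```

Request:
drive_tool --increments "1.5 -4.5 0 0 255; 2.6 -6.7 0 0 255; 5.1 -10.9 0 0 255; 6.1 -10.4 0 0 255; 6.9 -9.8 0 0 255; 7.8 -9.2 0 0 255; 8.5 -8.4 0 0 255; 9.2 -7.7 0 0 255; 9.9 -6.8 0 0 255; 10.4 -6 0 0 255; 10.9 -5 0 0 255; 0 0 0 0 255"

```text
time: 7.05
position: [0.5344, 0.1685, 0.1552]
tool_rot: [-1.571, 0.009, -0.009]
ft_force: [-4.6, -2.4, 4.9]
grip_width: 0.106
```

Run:
```python
from h import *
s,M=tool();print(s["time"],s["position"],s["ft_force"],s["grip_width"]*87)
d=get_image("scene");crop(d,"pics/s5.png",310,60,510,210,4)
```

```text
7.05 [0.53436074 0.16845698 0.15521035] [-4.61104965 -2.38664924  4.92910244] 9.242036259055316
```

View pics/s5.png

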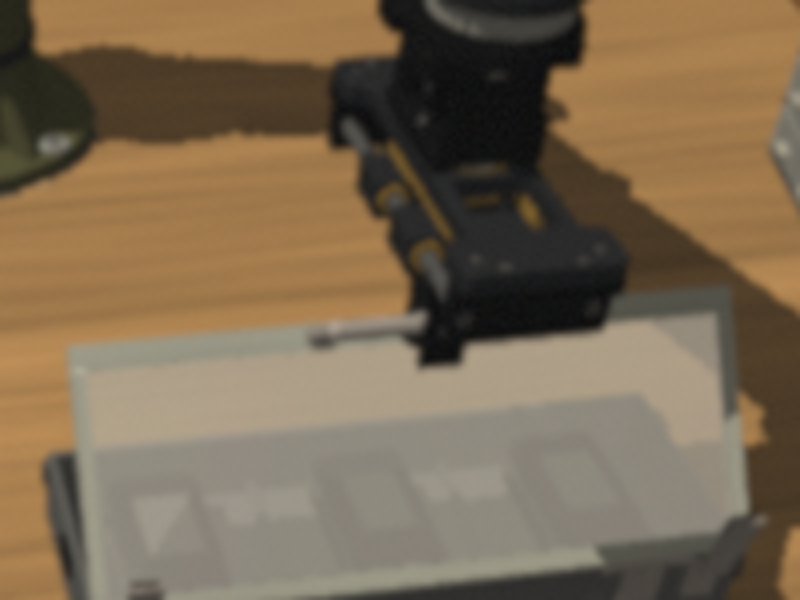

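The cover is up at about 50° with the bar held. I'll carry on along the arc.

Request:
drive_tool --increments "11.3 -4.1 0 0 255; 11.6 -3.1 0 0 255; 11.8 -2 0 0 255; 12 -1 0 0 255; 12 0.1 0 0 255; 12 1.1 0 0 255; 11.8 2.1 0 0 255; 11.6 3.2 0 0 255; 6.8 2.4 0 0 255; 6.7 2.7 0 0 255; 6.5 3.1 0 0 255; 6.3 3.4 0 0 255; 3 1.8 0 0 255; 3 1.8 0 0 255; 0 0 0 0 255; 0 0 0 0 255"

```text
time: 9.1
position: [0.6595, 0.1672, 0.1424]
tool_rot: [-1.571, 0.008, -0.008]
ft_force: [-0.2, -3.3, -0.1]
grip_width: 0.107
```

Run:
```python
from h import *
s,M=tool();print(s["time"],s["position"],s["ft_force"],s["grip_width"]*87)
d=get_image("scene");crop(d,"pics/s6.png",310,60,510,210,4)
```

```text
9.1 [0.65951269 0.16718118 0.14240826] [-0.18281514 -3.32990034 -0.07334971] 9.317264832017237
```

View pics/s6.png

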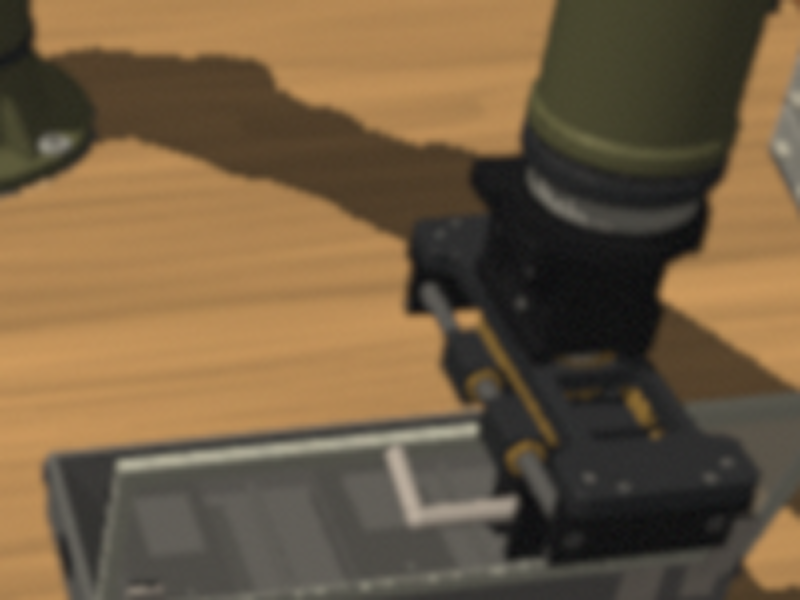

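Request:
drive_tool --increments "2 1.2 0 0 255; 2 1.2 0 0 255; 0 0 0 0 255; 0 0 0 0 255"

```text
time: 9.65
position: [0.661, 0.1672, 0.1413]
tool_rot: [-1.573, 0.012, -0.004]
ft_force: [-10.1, -6.2, 10.2]
grip_width: 0.109
```

Request:
drive_tool --increments "-2 -0.8 0 0 255; 0 0 0 0 185; 0 0 0 0 185; 0 0 0 0 185; 0 0 0 0 185"

```text
time: 10.28
position: [0.6617, 0.1677, 0.1408]
tool_rot: [-1.57, 0.008, -0.008]
ft_force: [0.7, 0.2, -0.1]
grip_width: 0.267
```

Run:
```python
from h import *
s,M=tool();print(s["time"],s["position"],s["ft_force"],s["grip_width"]*87)
d=get_image("scene");crop(d,"pics/s7.png",310,60,510,210,4)
```

```text
10.275 [0.66166638 0.167705   0.14076151] [ 0.65824891  0.16948465 -0.09459947] 23.19630882341121
```

View pics/s7.png

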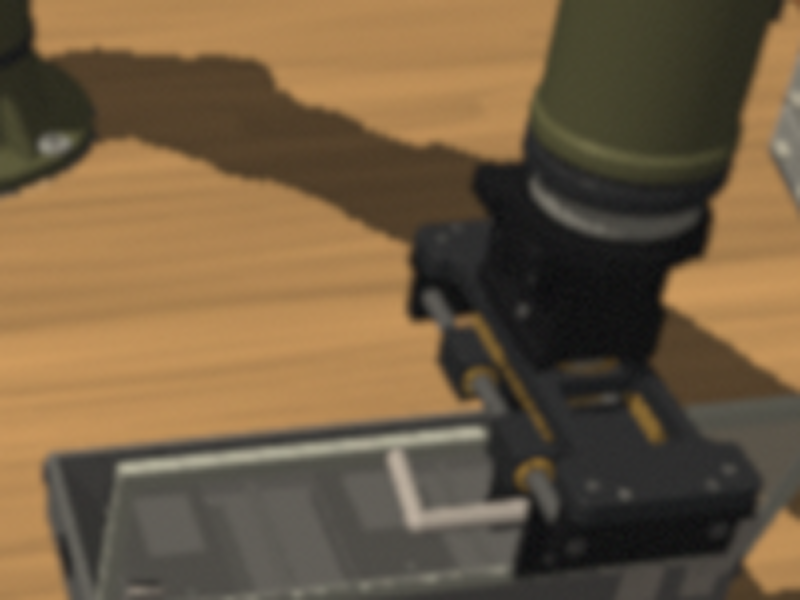

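Request:
drive_tool --increments "0 -12 0 0 185; 0 -25 0 0 185; 0 -25 0 0 185; 0 -25 0 0 185; 0 -20 0 0 185; -23 0 -37 0 100; -23 0 -37 0 100; -23 0 -37 0 60; -23 0 -37 0 40; -23 0 -37 0 40; -23 0 -37 0 40; 0 0 0 10 40; 0 0 0 10 40; 0 0 0 10 40; 0 0 0 10 40; 0 0 0 10 40; 0 0 0 10 40; 0 0 0 10 40; 0 0 0 10 40; 0 0 0 10 40"

```text
time: 12.82
position: [0.5213, -0.0529, 0.2484]
tool_rot: [-1.202, 1.22, -1.221]
ft_force: [0.0, 0.7, -0.5]
grip_width: 0.846
```

Run:
```python
from h import *
s,M=tool();print(s["time"],s["position"],M.round(4),s["ft_force"],s["torque"],s["grip_width"]*87,s["joint_positions"].round(2))
d=get_image("scene");cv2.imwrite("pics/s8.png",d["img"][:,:,::-1])
d=get_image("top");crop(d,"pics/t8.png",140,150,340,270,4)
```

```text
12.825 [ 0.52130366 -0.05291045  0.2484257 ] [[-1.580e-02  4.000e-04  9.999e-01]
 [-9.999e-01 -3.000e-04 -1.580e-02]
 [ 3.000e-04 -1.000e+00  4.000e-04]] [ 0.03831151  0.68553856 -0.5006943 ] [ 0.02138784  0.02484731 -0.03420771] 73.60030253247133 [ 0.75  0.08 -0.73  1.7   0.06  1.38 -1.58]
```

View pics/s8.png

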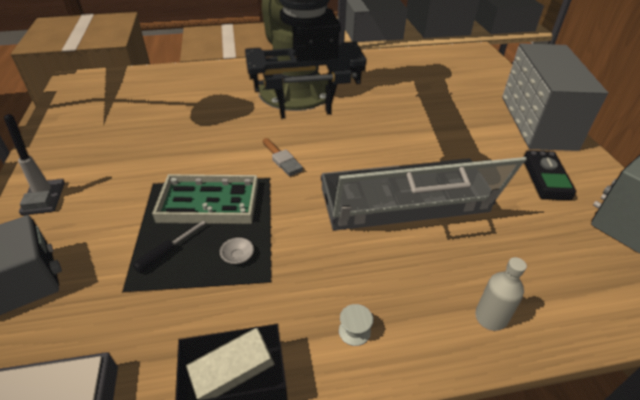

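View pics/t8.png

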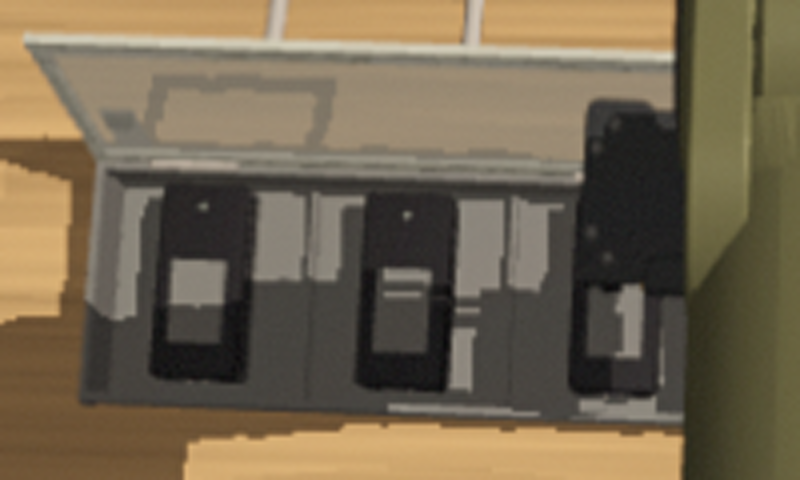

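The cover is open on its stop, and the scene view shows it leaning back over (330-520,160-225). The top crop shows the left and middle adapters clearly, with the right one partly behind the arm.

Run:
```python
from h import *
t=get_image("top")
def P(x,y,z): return onz(t,(x+.5)/4-.5+140,(y+.5)/4-.5+150,z)
for q in (((165,185),(258,188),(246,383),(150,378)),((365,190),(458,195),(448,392),(356,386))):
    a=np.array([P(*c,.036) for c in q]);print(a.mean(0).round(4),np.degrees(np.arctan2(*((a[0]-a[3]+a[1]-a[2])[[1,0]]))),np.linalg.norm(a[0]-a[3]),np.linalg.norm(a[0]-a[1]))
print(P(570,392,.036),P(658,394,.036))
```

```text
[0.5232 0.2808 0.036 ] -0.44626432469397276 0.10950235041519771 0.053549739678208634
[0.5217 0.1663 0.036 ] -0.08450086377348706 0.11039024820578297 0.0528004585823094
[0.46706804 0.07297336 0.036     ] [0.4670869 0.0243168 0.036    ]
```

Request:
drive_tool --increments "-34 0 -0.5 -0.5 68; -34 0 -0.5 0 68; -34 0 0 0 68; 0 35 0 0 68; 0 35 0 0 68; 0 35 0 0 68; 0 35 0 0 68; 0 25 0 0 68; 0 20 0 0 68; 0 0 0 0 68; 0 0 0 0 68"

```text
time: 14.35
position: [0.5216, 0.049, 0.0638]
tool_rot: [-1.207, 1.209, -1.211]
ft_force: [-0.5, 0.2, 0.7]
grip_width: 0.731
```

Run:
```python
from h import *
s,M=tool();print(s["time"],s["position"],M.round(4),s["ft_force"],s["torque"],s["grip_width"]*87,s["joint_positions"].round(2))
d=get_image("scene");crop(d,"pics/s9.png",310,60,510,210,4)
d=get_image("top");crop(d,"pics/t9.png",220,150,400,270,4)
```

```text
14.35 [0.52155611 0.04897465 0.06377568] [[-0.0012  0.0015  1.    ]
 [-1.      0.     -0.0012]
 [-0.     -1.      0.0015]] [-0.49236786  0.22605261  0.66991638] [-0.01590757 -0.01912088 -0.02465001] 63.608916985429836 [ 0.56  0.28 -0.79  1.92  0.23  1.03 -1.9 ]
```

View pics/s9.png

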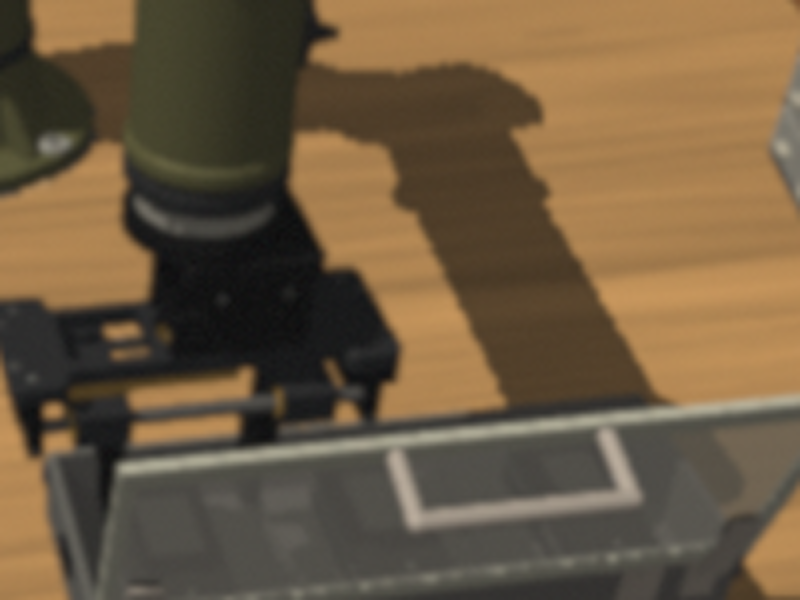

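View pics/t9.png

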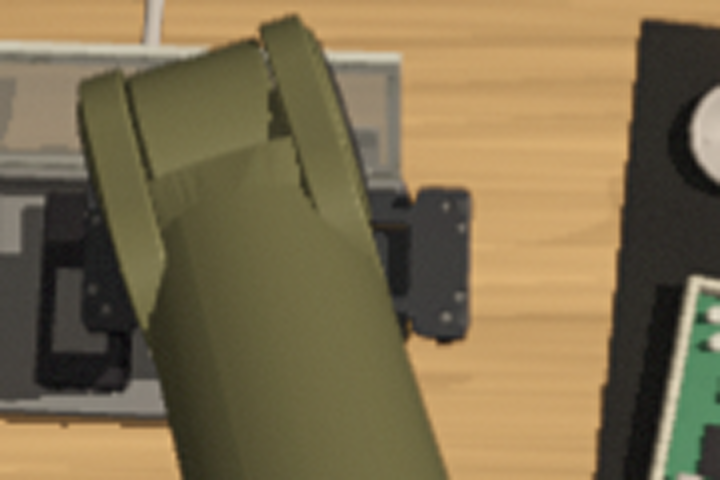

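Request:
drive_tool --increments "0 18 0 0 68; 0 18 0 0 68; 0 12 0 0 68; 0 6 0 0 68; 0 0 0 0 68; 0 0 0 0 255; 0 0 0 0 255; 0 0 0 0 255; 0 0 0 0 255" --squeeze 40

```text
time: 15.58
position: [0.5212, 0.0487, 0.0093]
tool_rot: [-1.208, 1.21, -1.211]
ft_force: [-0.4, -0.2, 2.8]
grip_width: 0.571
```

Request:
drive_tool --increments "0 -8 0 0 255; 0 -20 0 0 255; 0 -30 -10 0 255; 0 -30 -10 0 255; 0 -25 -10 0 255; 0 0 0 0 255; 0 0 0 0 255; 0 0 0 0 255"

```text
time: 16.58
position: [0.4902, 0.0488, 0.1208]
tool_rot: [-1.209, 1.212, -1.209]
ft_force: [0.8, 0.7, -3.2]
grip_width: 0.571
```

```bash
cat > r.py <<'E'
from h import *
s,M=tool();print(s["time"],s["position"].round(4),"F",s["ft_force"].round(2),"T",s["torque"].round(4),s["grip_width"]*87,"tq",s["joint_torque"].round(2),"qd",abs(s["qd"]).max().round(3))
E
python3 r.py
```

```text
16.575 [0.4902 0.0488 0.1208] F [ 0.82  0.68 -3.24] T [-0.0071  0.0349  0.0138] 49.64491763922934 tq [ 3.000e-02 -2.812e+01 -2.980e+00 -3.024e+01 -0.000e+00 -8.000e-02
 -0.000e+00] qd 0.006
```

Request:
drive_tool --increments "0 0 30 0 255; 0 0 -60 0 255; 0 0 60 0 255; 0 0 -60 0 255; 0 0 60 0 255; 0 0 0 0 255; 0 0 0 0 255; 0 0 0 0 255; 0 0 0 0 255"

```text
time: 17.7
position: [0.521, 0.0489, 0.1224]
tool_rot: [-1.208, 1.21, -1.211]
ft_force: [1.1, -0.7, -3.0]
grip_width: 0.571
```

```bash
python3 r.py
```

```text
17.7 [0.521  0.0489 0.1224] F [ 1.07 -0.67 -3.  ] T [ 0.0667  0.0144 -0.0396] 49.68855933220301 tq [ 1.000e-02 -3.063e+01 -5.520e+00 -2.989e+01  0.000e+00 -8.000e-02
  0.000e+00] qd 0.004
```

Request:
drive_tool --increments "0 0 -60 0 255; 0 0 60 0 255; 0 0 -60 0 255; 0 0 0 0 255; 0 0 0 0 255; 0 0 0 0 255; 0 0 0 0 255"

```text
time: 18.58
position: [0.4619, 0.0487, 0.1236]
tool_rot: [-1.208, 1.206, -1.215]
ft_force: [-0.6, -0.2, -2.8]
grip_width: 0.576
```

```bash
python3 r.py
```

```text
18.575 [0.4619 0.0487 0.1236] F [-0.6  -0.18 -2.82] T [-0.0231  0.0167  0.0101] 50.10115244055374 tq [ 5.000e-02 -1.939e+01 -1.380e+00 -3.014e+01  2.000e-02 -1.000e-01
 -0.000e+00] qd 0.011
```

```bash
cat > avg.py <<'E'
from h import *
T=[];F=[]
for i in range(8):
    s=ctrl.get_state();T.append(s["torque"]);F.append(s["ft_force"]);d=get_image("scene")
print(s["time"],"F",np.mean(F,0).round(2),"T",np.mean(T,0).round(4),"sd",np.std(T,0).round(4))
print(np.array(T)[:,1].round(3))
import sys;crop(d,f"pics/{sys.argv[1]}.png",310,60,510,210,4)
E
python3 avg.py a1
```

```text
18.925 F [-0.2  -0.08 -3.1 ] T [ 0.0121  0.0191 -0.0043] sd [0.0316 0.019  0.0262]
[ 0.017  0.018  0.022  0.035 -0.004  0.001  0.058  0.005]
```

Request:
drive_tool --increments "0 0 30 0 255; 0 0 60 0 255; 0 0 -60 0 255; 0 0 60 0 255; 0 0 0 0 255; 0 0 0 0 255; 0 0 0 0 255"

```text
time: 19.85
position: [0.5511, 0.049, 0.1227]
tool_rot: [-1.208, 1.21, -1.211]
ft_force: [0.2, 0.9, -1.6]
grip_width: 0.57
```

```bash
python3 avg.py a2
```

```text
20.2 F [ 0.01  0.09 -2.48] T [0.0267 0.0083 0.0131] sd [0.0242 0.0332 0.0288]
[-0.026 -0.008  0.033  0.033 -0.059  0.027  0.038  0.029]
```

View pics/a2.png

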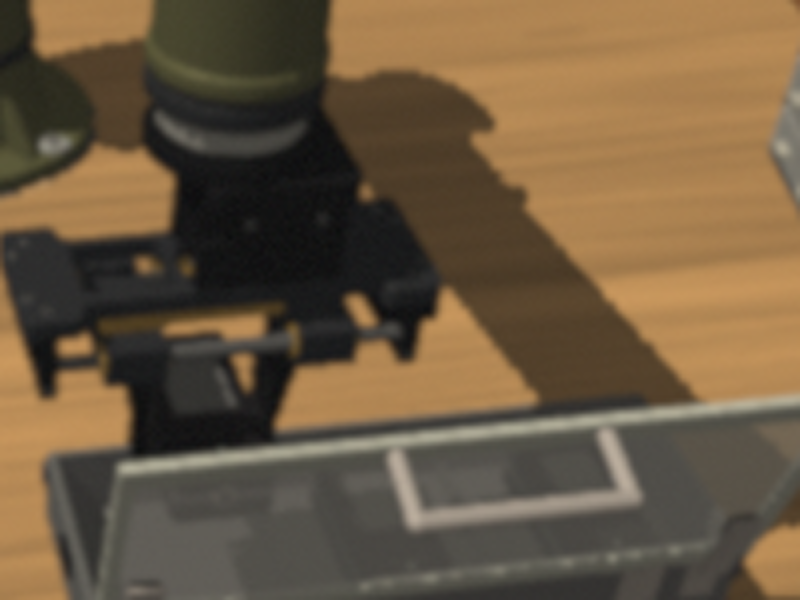

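Request:
drive_tool --increments "0 0 -15 0 255; 0 10 -15 0 255; 0 25 0 0 255; 0 30 0 0 255; 0 25 0 0 255; 0 10 0 0 255; 0 6 0 0 255; 0 5 0 0 255; 0 2 0 0 255; 0 0 0 0 255"

```text
time: 21.5
position: [0.521, 0.0488, 0.0091]
tool_rot: [-1.208, 1.21, -1.211]
ft_force: [0.1, 0.1, -2.1]
grip_width: 0.571
```

```bash
python3 r.py
```

```text
21.5 [0.521  0.0488 0.0091] F [ 0.08  0.11 -2.14] T [0.0123 0.0195 0.0024] 49.697007250171325 tq [-1.000e-02 -3.619e+01 -1.040e+01 -2.498e+01  2.000e-02 -8.000e-02
 -1.000e-02] qd 0.002
```

Request:
drive_tool --increments "0 0.7 0 0 255; 0 0.5 0 0 255; 0 0 0 0 255"

```text
time: 21.88
position: [0.521, 0.0488, 0.0081]
tool_rot: [-1.208, 1.21, -1.211]
ft_force: [-2.0, -2.1, 3.5]
grip_width: 0.574
```

Request:
drive_tool --increments "0 0 0 0 150; 0 0 0 0 68; 0 0 0 0 68; 0 -10 0 0 68; 0 -28 0 0 68; 0 -28 0 0 68; -40 0 0 0 68; -40 0 0 0 68; -37.5 0 0 0 68; 0 20 0 0 68; 0 25 0 0 68; 0 15 0 0 68; 0 5 0 0 68; 0 0 0 0 68"

```text
time: 23.62
position: [0.5211, 0.166, 0.0087]
tool_rot: [-1.208, 1.211, -1.211]
ft_force: [0.1, -1.0, 0.3]
grip_width: 0.735
```

```bash
python3 r.py
python3 - <<'E'
from h import *
d=get_image("top");crop(d,"pics/t10.png",150,150,350,270,4)
E
```

```text
23.625 [0.5211 0.166  0.0087] F [ 0.15 -1.05  0.25] T [ 0.0899 -0.0947  0.0315] 63.93365570506791 tq [-0.000e+00 -3.763e+01 -1.119e+01 -2.345e+01  6.000e-02 -8.000e-02
 -2.000e-02] qd 0.012
```

View pics/t10.png

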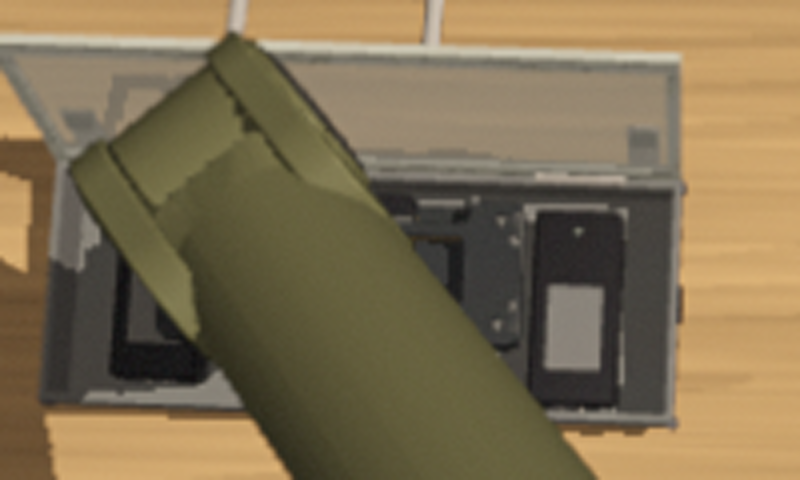

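The first adapter lies flat in its bay, around (580,305) in the crop. Now I'll grip the middle one, lift it, and shake it as before, keeping it clear of the cover.

Request:
drive_tool --increments "0 0 0 0 255; 0 0 0 0 255; 0 0 0 0 255; 0 0 0 0 255; 0 -8 0 0 255; 0 -20 0 0 255; 0 -30 -10 0 255; 0 -30 -10 0 255; 0 -25 -10 0 255; 0 0 0 0 255; 0 0 -30 0 255; 0 0 60 0 255; 0 0 -60 0 255; 0 0 60 0 255; 0 0 -60 0 255; 0 0 60 0 255; 0 0 0 0 255; 0 0 0 0 255; 0 0 0 0 255"

```text
time: 26.05
position: [0.5211, 0.1667, 0.1219]
tool_rot: [-1.208, 1.21, -1.21]
ft_force: [0.1, -1.0, -3.8]
grip_width: 0.569
```

```bash
python3 r.py;python3 avg.py b1
```

```text
26.05 [0.5211 0.1667 0.1219] F [ 0.12 -0.96 -3.8 ] T [0.0745 0.0154 0.0013] 49.51925761257547 tq [  0.18 -31.97 -10.69 -29.05   0.05  -0.08  -0.  ] qd 0.012
26.4 F [ 0.04 -0.1  -3.75] T [0.0149 0.0299 0.0175] sd [0.0281 0.0256 0.0117]
[ 0.015  0.023 -0.006  0.044  0.082  0.04   0.037  0.004]
```

Request:
drive_tool --increments "0 0 -60 0 255; 0 0 60 0 255; 0 0 -60 0 255; 0 0 0 0 255; 0 0 0 0 255; 0 0 0 0 255"

```text
time: 27.2
position: [0.4622, 0.1663, 0.1228]
tool_rot: [-1.207, 1.208, -1.213]
ft_force: [-0.0, -0.2, -2.7]
grip_width: 0.571
```

```bash
python3 r.py;python3 avg.py b2
```

```text
27.2 [0.4622 0.1663 0.1228] F [-0.01 -0.23 -2.71] T [ 0.0176 -0.0012  0.0092] 49.68756436219954 tq [  0.06 -20.62  -7.01 -29.47   0.03  -0.07  -0.  ] qd 0.009
27.55 F [ 0.1  -0.02 -3.09] T [ 0.023   0.0133 -0.0012] sd [0.0427 0.028  0.0203]
[-0.001  0.075 -0.002  0.008 -0.009 -0.009  0.043  0.001]
```

View pics/b2.png

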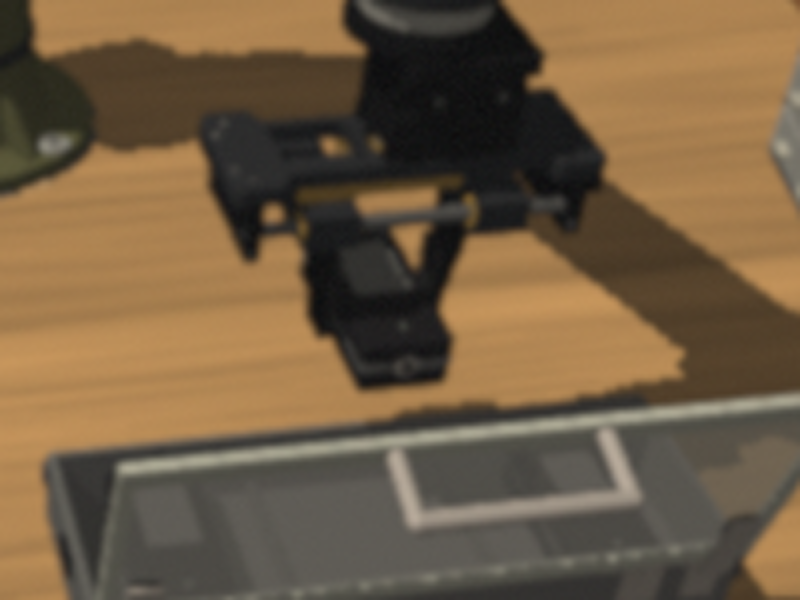

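Request:
drive_tool --increments "0 0 20 0 255; 0 10 20 0 255; 0 20 19 0 255; 0 30 0 0 255; 0 30 0 0 255; 0 10 0 0 255; 0 6 0 0 255; 0 5 0 0 255; 0 2 0 0 255; 0 0.7 0 0 255; 0 0 0 0 255"

```text
time: 28.98
position: [0.5205, 0.1663, 0.0092]
tool_rot: [-1.208, 1.21, -1.212]
ft_force: [-2.3, -1.8, 5.8]
grip_width: 0.57
```

Request:
drive_tool --increments "0 0 0 0 150; 0 0 0 0 68; 0 0 0 0 68; 0 -10 0 0 68; 0 -28 0 0 68; 0 -28 0 0 68; -40 0 0.5 0 68; -40 0 0.5 0.3 68; -34.5 0 0.5 0 68; 0 20 0 0 68; 0 25 0 0 68; 0 15 0 0 68; 0 5 0 0 68; 0 0 0 0 68; 0 0 0 0 68"

```text
time: 30.85
position: [0.5225, 0.281, 0.0097]
tool_rot: [-1.204, 1.214, -1.215]
ft_force: [-0.3, 0.8, -0.0]
grip_width: 0.732
```

```bash
python3 r.py
python3 - <<'E'
from h import *
d=get_image("top");crop(d,"pics/t11.png",150,150,350,270,4)
E
```

```text
30.85 [0.5225 0.281  0.0097] F [-0.34  0.82 -0.04] T [ 0.0857  0.0122 -0.0179] 63.64251887213624 tq [  0.06 -43.18 -14.69 -23.19   0.05  -0.06   0.  ] qd 0.001
```

View pics/t11.png

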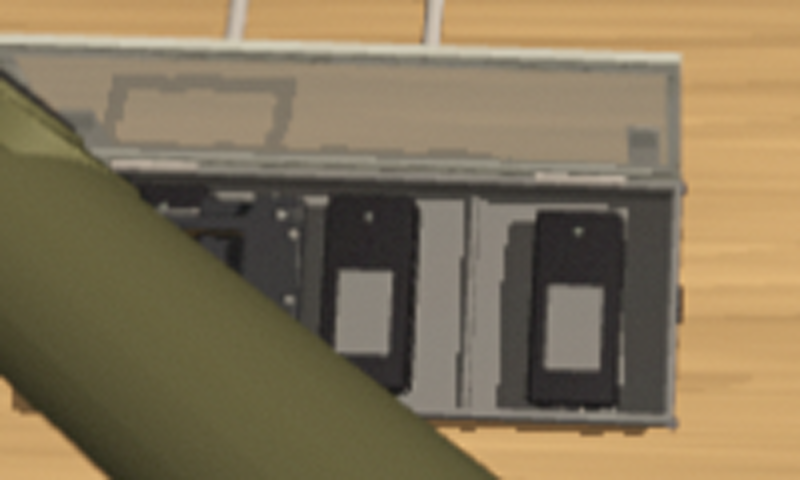

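Adapters one and two both lie flat. Next I'll test the third the same way.

Request:
drive_tool --increments "0 0 0 0 255; 0 0 0 0 255; 0 0 0 0 255; 0 0 0 0 255; 0 -8 0 0 255; 0 -20 0 0 255; 0 -30 -10 0 255; 0 -30 -10 0 255; 0 -25 -10 0 255; 0 0 0 0 255; 0 0 -30 0 255; 0 0 60 0 255; 0 0 -60 0 255; 0 0 60 0 255; 0 0 -60 0 255; 0 0 60 0 255; 0 0 0 0 255; 0 0 0 0 255; 0 0 0 0 255"

```text
time: 33.28
position: [0.5216, 0.281, 0.1219]
tool_rot: [-1.206, 1.215, -1.214]
ft_force: [0.4, 0.0, -4.1]
grip_width: 0.57
```

```bash
python3 r.py;python3 avg.py c1
```

```text
33.275 [0.5216 0.281  0.1219] F [ 0.36  0.04 -4.1 ] T [0.0178 0.0992 0.006 ] 49.63287311400734 tq [  0.24 -39.54 -13.77 -28.56   0.1   -0.07  -0.  ] qd 0.009
33.625 F [ 0.09  0.19 -3.44] T [0.0197 0.0335 0.0106] sd [0.0152 0.0408 0.022 ]
[ 0.099  0.008  0.097 -0.01   0.012  0.017  0.048 -0.004]
```

Request:
drive_tool --increments "0 0 -60 0 255; 0 0 60 0 255; 0 0 -60 0 255; 0 0 0 0 255; 0 0 0 0 255; 0 0 0 0 255"

```text
time: 34.42
position: [0.4629, 0.2811, 0.1226]
tool_rot: [-1.204, 1.214, -1.216]
ft_force: [-0.1, -0.0, -2.9]
grip_width: 0.574
```

```bash
python3 r.py;python3 avg.py c2
```

```text
34.425 [0.4629 0.2811 0.1226] F [-0.13 -0.01 -2.95] T [ 0.014  -0.0212  0.0017] 49.9484589735327 tq [-1.400e-01 -3.124e+01 -1.157e+01 -2.887e+01  2.000e-02 -8.000e-02
  0.000e+00] qd 0.003
34.775 F [ 0.04 -0.18 -3.76] T [ 0.0228  0.0115 -0.0105] sd [0.0273 0.025  0.0141]
[-0.021  0.028  0.057 -0.011  0.024  0.025 -0.015  0.006]
```

View pics/c2.png

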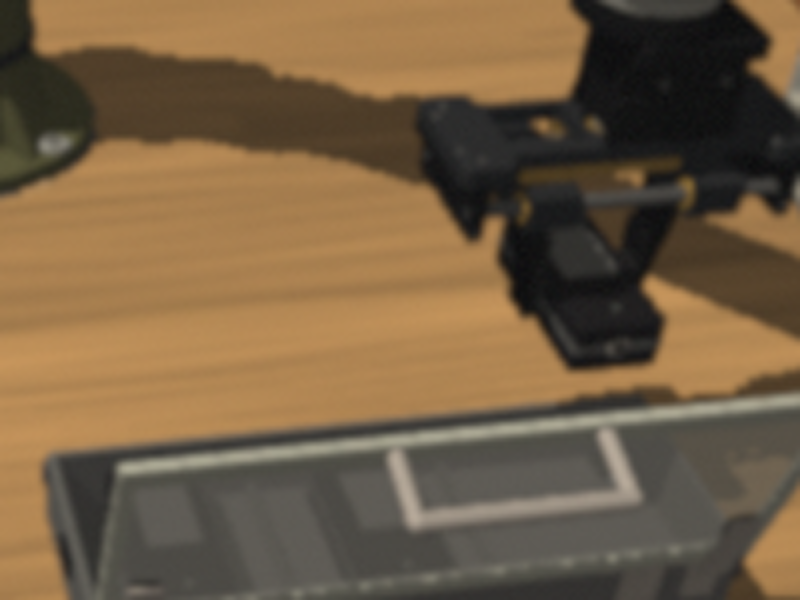

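Request:
drive_tool --increments "0 -30 0 0 255; 0 -50 0 0 255; 0 -40 0 0 255; 0 -10 0 0 255; 0 0 30 0 255; 0 0 60 0 255; 0 0 62 0 255; 0 0 -62 0 255; 0 0 -60 0 255; 0 0 -45 0 255; 0 0 -30 0 255; 0 0 -15 0 255; 0 0 0 0 255; 0 0 0 0 255; 0 0 0 0 255"

```text
time: 36.7
position: [0.4024, 0.2815, 0.2517]
tool_rot: [-1.205, 1.216, -1.213]
ft_force: [0.1, -0.1, -2.9]
grip_width: 0.573
```

```bash
python3 r.py;python3 avg.py c3
```

```text
36.7 [0.4024 0.2815 0.2517] F [ 0.07 -0.08 -2.88] T [0.0471 0.0199 0.0187] 49.87143221750977 tq [-2.000e-02 -1.017e+01 -6.500e-01 -3.316e+01  5.000e-02 -1.100e-01
 -1.000e-02] qd 0.008
37.05 F [-0.14 -0.22 -3.5 ] T [ 0.0147  0.0399 -0.0091] sd [0.0265 0.0303 0.0375]
[ 0.02   0.061  0.052  0.058  0.019  0.096  0.014 -0.002]
```

Request:
drive_tool --increments "0 0 15 0 255; 0 0 30 0 255; 0 0 45 0 255; 0 0 45 0 255; 0 0 30 0 255; 0 0 15 0 255; 0 0 -30 0 255; 0 0 -60 0 255; 0 0 -62 0 255; 0 0 62 0 255; 0 0 60 0 255; 0 0 45 0 255; 0 0 30 0 255; 0 0 15 0 255; 0 0 0 0 255; 0 0 0 0 255; 0 0 0 0 255"

```text
time: 39.22
position: [0.641, 0.2802, 0.2524]
tool_rot: [-1.206, 1.213, -1.214]
ft_force: [0.2, -0.9, -3.4]
grip_width: 0.575
```

```bash
python3 r.py;sed -i 's/range(8)/range(12)/' avg.py; python3 avg.py c4
```

```text
39.225 [0.641  0.2802 0.2524] F [ 0.2  -0.94 -3.42] T [ 0.0123 -0.0163 -0.0328] 49.9824529190881 tq [ 4.000e-02 -5.371e+01 -1.639e+01 -2.877e+01  2.000e-02 -7.000e-02
 -0.000e+00] qd 0.006
39.775 F [ 0.14 -0.25 -3.47] T [ 0.0181 -0.014  -0.0041] sd [0.0282 0.0235 0.0259]
[-0.016 -0.01  -0.016 -0.027  0.003 -0.027 -0.026  0.027 -0.013 -0.02
  0.023 -0.067]
```

Request:
drive_tool --increments "0 0 -15 0 255; 0 0 -30 0 255; 0 0 -45 0 255; 0 0 -45 0 255; 0 0 -30 0 255; 0 0 -15 0 255; 0 0 30 0 255; 0 0 60 0 255; 0 0 62 0 255; 0 0 -62 0 255; 0 0 -60 0 255; 0 0 -45 0 255; 0 0 -30 0 255; 0 0 -15 0 255; 0 0 0 0 255; 0 0 0 0 255; 0 0 0 0 255"

```text
time: 41.95
position: [0.4025, 0.2816, 0.252]
tool_rot: [-1.205, 1.216, -1.213]
ft_force: [-0.5, -0.2, -4.0]
grip_width: 0.572
```

```bash
python3 r.py; python3 avg.py c5
```

```text
41.95 [0.4025 0.2816 0.252 ] F [-0.49 -0.21 -3.95] T [ 0.0288  0.0205 -0.0056] 49.75756157526308 tq [-4.000e-02 -1.008e+01 -7.100e-01 -3.323e+01  5.000e-02 -1.000e-01
 -1.000e-02] qd 0.005
42.5 F [-0.09  0.03 -3.44] T [ 0.0351  0.0282 -0.0113] sd [0.0174 0.024  0.0272]
[ 0.02  -0.017  0.036  0.025  0.     0.012  0.029  0.064  0.01   0.036
  0.062  0.059]
```

Request:
drive_tool --increments "0 0 10 0 255; 0 0 20 0 255; 0 0 30 0 255; 0 0 40 0 255; 0 0 40 0 255; 0 0 40 0 255; 0 0 30 0 255; 0 0 20 0 255; 0 0 10 0 255; 0 0 0 0 255; 0 0 0 0 255"

```text
time: 43.92
position: [0.641, 0.2803, 0.2521]
tool_rot: [-1.207, 1.214, -1.214]
ft_force: [-0.9, 0.4, -3.4]
grip_width: 0.574
```

```bash
python3 r.py; python3 avg.py c6
```

```text
43.925 [0.641  0.2803 0.2521] F [-0.92  0.41 -3.41] T [ 0.0526  0.0197 -0.0187] 49.96191302084467 tq [  0.36 -53.41 -15.69 -29.18   0.14  -0.1   -0.  ] qd 0.008
44.475 F [-0.03  0.02 -3.4 ] T [ 0.0187  0.0333 -0.0044] sd [0.029  0.0336 0.0388]
[ 0.02  -0.034  0.075  0.036  0.02   0.099  0.024 -0.001  0.021  0.041
  0.067  0.034]
```

Request:
drive_tool --increments "0 0 -50 0 255; 0 0 -62 0 255; 0 0 62 0 255; 0 0 62 0 255; 0 0 -62 0 255; 0 0 -62 0 255; 0 0 62 0 255; 0 0 62 0 255; 0 0 -62 0 255; 0 0 -62 0 255; 0 0 -30 0 255; 0 0 -15 0 255; 0 0 0 0 255; 0 0 0 0 255"

```text
time: 46.28
position: [0.4867, 0.2802, 0.2522]
tool_rot: [-1.203, 1.215, -1.217]
ft_force: [0.6, 0.1, -3.9]
grip_width: 0.572
```

```bash
python3 r.py; sed -i 's/range(12)/range(3)/' avg.py; python3 avg.py c7
```

```text
46.275 [0.4867 0.2802 0.2522] F [ 0.63  0.07 -3.91] T [ 0.0165 -0.0313 -0.0048] 49.752323192080276 tq [ -0.42 -30.38 -11.21 -31.47  -0.08  -0.04   0.  ] qd 0.012
46.375 F [ 0.28 -0.04 -3.83] T [ 0.0161 -0.0454  0.0107] sd [0.0167 0.035  0.0204]
[-0.031 -0.094 -0.011]
```

View pics/c7.png

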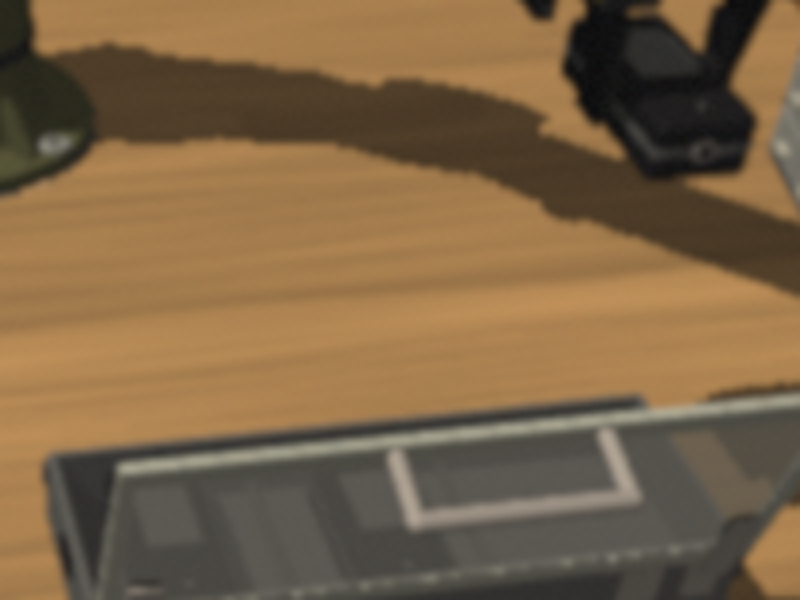

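Request:
drive_tool --increments "15 0 3 0 255; 30 0 7 0 255; 44 0 10 0 255; 44 0 10 0 255; 44 0 10 0 255; 44 0 10 0 255; 44 0 10 0 255; 44 0 10 0 255; 44 0 10 0 255; 44 0 10 0 255; 44 0 10 0 255; 44 0 10 0 255; 38 0 7 0 255; 20 0 3 0 255; 10 0 0 0 255; 0 0 0 0 255; 0 20 0 0 255; 0 30 0 0 255; 0 30 0 0 255; 0 15 0 0 255"

```text
time: 48.92
position: [0.5995, -0.2712, 0.1542]
tool_rot: [-1.208, 1.216, -1.211]
ft_force: [-0.3, -0.0, -3.4]
grip_width: 0.571
```

Request:
drive_tool --increments "0 20 0 0 255; 0 10 0 0 255; 0 0 0 0 255; 0 0 0 0 255; 0 0 0 0 255; 0 0 0 0 255"

```text
time: 49.68
position: [0.6012, -0.2729, 0.1275]
tool_rot: [-1.206, 1.214, -1.215]
ft_force: [0.4, 0.2, -2.3]
grip_width: 0.572
```

```bash
python3 r.py
python3 - <<'E'
from h import *
for n in("scene","top"):
    d=get_image(n);cv2.imwrite(f"pics/e_{n}.png",d["img"][:,:,::-1])
E
```

```text
49.675 [ 0.6012 -0.2729  0.1275] F [ 0.4   0.24 -2.29] T [ 0.0083 -0.0391  0.0778] 49.793515022950814 tq [-1.000e-02 -4.976e+01 -1.628e+01 -2.820e+01 -2.000e-02 -5.000e-02
 -0.000e+00] qd 0.002
```

View pics/e_scene.png

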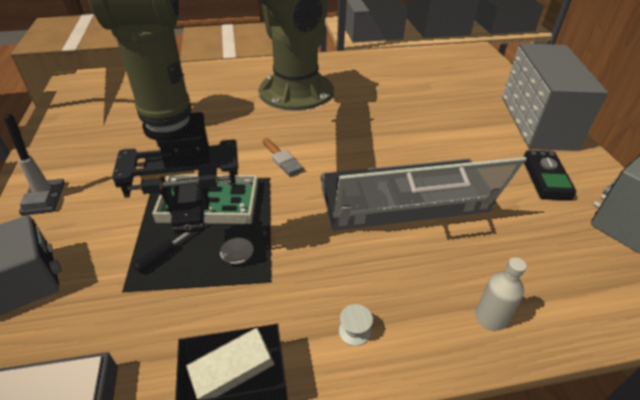

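View pics/e_top.png

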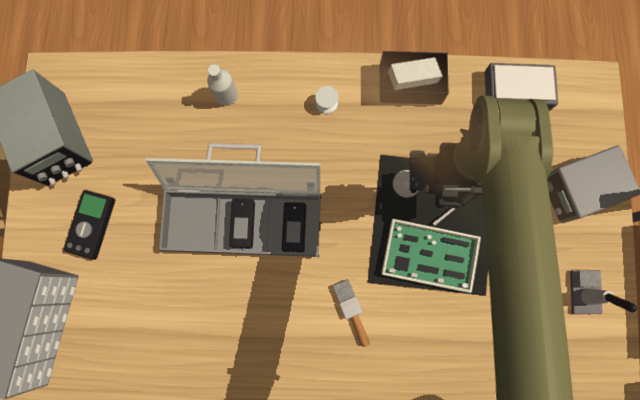

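Run:
```python
from h import *
d=get_image("scene");crop(d,"pics/e2.png",100,110,280,290,3)
s,M=tool();p=s["position"]-np.array([.532,-.266,0]);a=np.radians(-5.3);print(p[0]*np.cos(a)+p[1]*np.sin(a),-p[0]*np.sin(a)+p[1]*np.cos(a),s["time"])
```

```text
0.06930348735721283 -0.00048257697729220395 49.825
```

View pics/e2.png

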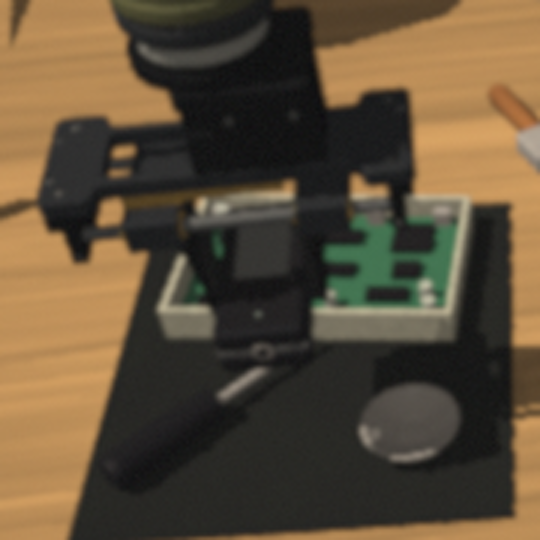

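The adapter looks level in the jaws, it is well inside the far half of the mat, and nothing else has been moved. Handing in.

```bash
python3 -c "
from bench import workorder; print(workorder.close_job())"
```

```text
the job is handed in; nothing more can be done
None
```

I opened the cover onto its stop, found the rattling adapter in the left bay (y ≈ 0.28), and handed in at about 50 s while holding it out over the mat. No verdict was reported.

- **Finding the rattle:** my first shakes, 60 mm strokes on all three adapters, showed no clear shift in any of them. On the left-bay adapter I then used longer strokes with hard reversals. Its end-to-end moment went from about +0.03 to −0.014 and finally −0.045 N m. A gentle move to the same spot left it at +0.03, so the change did not come from the arm's position.
- **Less certain:** the last value, −0.045, averages only three noisy samples. The other two adapters had only the first, weaker shakes, with differences of about 0.01 to 0.02 N m, so they were ruled out mainly because the left one was found.
- **Close call:** during the first adapter's shake I moved it about 30 mm further towards the cover than I meant to. The forces and pictures showed no sign of contact.
- **Last checks:** the held adapter was still and looked level. Its centre was 69 mm into the mat's far half, its underside about 12 cm up, gripped at the 40 N setting. The other two lay flat in their bays, the cover was leaning on its stop, and everything else looked undisturbed.

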